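# Make the specimen-jar carousel ready for the next round

## Robot

A 6-joint arm with a two-finger parallel gripper is mounted at the origin on the work surface. World frame = base frame: x ahead of the robot, y to its left, z up, the work surface at z = 0. Lengths are in mm, angles in degrees, forces in N, time in s.
With the tool pointing down it reaches from about 375 to 900 mm from the base axis. Payload 3.1 kg.
Tool frame: the origin (TCP) lies at the very end of the fingers, on their centre line; the grasp point (between the pads) lies 19 mm behind it; z points along the fingers, y is the line along which they close (so a half turn about z gives the same grasp; the last joint's range is limited). The gripper opens to 87 mm and grips with 3 to 60 N. Pads are 19 mm wide; open, the fingers measure 117 mm over their backs; the gripper's body (75 mm by 190 mm) begins 51 mm behind the grasp point.
Start: joints at [58.871, 30.224, 82.088, -0, 67.689, -10.227], TCP at [222.935, 583.863, 192.348] pointing down, gripper open.
Joint ranges: [-176.69, 176.69], [-43.24, 126.21], [12.49, 139.97], [-82, 262], [0, 151.66], [-163.58, 163.58]. Speed limits (degrees/s): [159.86, 159.86, 180, 180, 180, 180].

## Interface

Orientations are given as a 3x3 rotation matrix whose columns are the frame's x, y, z axes.
In Python, from bench import robot gives the robot as it stands. Calls block until the motion is done:
- robot.reach(position, orientation): joint-space move of the TCP to a pose.
- robot.move_linear(position, orientation=None, velocity=150, threshold=None): straight line of the TCP; orientation=None keeps the orientation; velocity is the mean speed in mm/s. With threshold (N) it stops when the force on the tool has changed by that much, and returns True; else False.
- robot.goto_joints(angles): joint-space move.
- robot.command_gripper(opening): opening from 0.0 (shut) to 1.0 (fully open); the grip force is fixed at half the most; returns when the fingers have stopped.
- robot.dwell(seconds).
- robot.solve_ik(position, orientation): joint angles nearest the present ones, or None.
- robot.get_obs(): the state.
- robot.grab_frame(name): name is "scene" or "top" or "wrist"; returns a dict with "color" (400x640x3 uint8, blue, green, red), "mtx" (3x3 intrinsics, pixels), "xyz" and "orientation" of the camera in the world. Camera axes: x right, y down, z forward; pixel columns grow to the right and rows downward; lengths in mm; the calibration is good to about 2 mm. A picture is of the moment at which its call begins. There is no depth.
A pose or a line that the arm cannot do raises robot.PlanningError and nothing moves.
- robot.finish_job(): hands the job in; it is judged then, once.
Trained networks look in a picture, given as the dict that the camera call returned (one of the last four; its "shot" number tells which), for a name from the list of things; names that differ only in an ending like _2 or _b are one class to them, and where a whole thing is asked for, a point or a joint stands for the part that bears it (a point fixed in the world has none). Each returns a list of dicts, best first, with "confidence" (0 to 1); they miss things now and then, are a little off and sometimes report something else, mostly with a low value. They report only what shows in the picture. A call takes as long as a camera call. They do not tell look-alikes from the thing itself.
- robot.look_for(picture, target): "centre" ([x, y, z] in mm, in the coordinates of the camera as it stood for that picture, good to about 4 mm: the middle of the surface that is visible of it).
- robot.landmark_of(picture, target): "centre" ([x, y, z] in mm, in the coordinates of the camera as it stood for that picture, good to about 4 mm: a listed point, or the origin of a listed thing).
The state is a dict: "time_s": time; "joints": joint angles; "joint_vel": joint speeds; "effort": joint torques, N m; "position": TCP position; "tcp_rot": TCP orientation; "wrist_force": force on the tool from outside, world axes, zero at the start; "wrist_torque": the same for the moment, N m; "opening": opening from 0.0 (shut) to 1.0 (fully open); "gripper_force": force on a finger pad.
Only numpy, scipy, OpenCV 4.12 (cv2) and the standard library are available. Lean on these libraries where they do the work, as an engineer would, in place of code of your own. Each camera call takes 0.05 s, during which the arm holds its last target. There are 200 camera calls.

## Task

Get the jar carousel ready for the next round of sampling: push its wheel round by the rim until the start tab points at the pointer on the foot, then press the sprung index lever down until it clicks and stays down, so that the wheel is locked there. Every cup of the wheel must have one jar standing in it, so put a spare jar from the mat into each empty cup. Leave the jars that already stand in cups where they are, and do not disturb the other things on the desk.

Things in the scene. Friction and masses are not known exactly. Their poses are not given: they have to be found in the camera images.
- home_mark (a point): fixed point where cup1's floor centre must come: 90 mm in front of the wheel's axis, 50 mm above the desk; axis to this point is the carousel's front. It stands and is turned differently each run. Its fixed grey foot is 12 mm thick, with a tongue to the front bearing an upright black pointer, 162-182 mm from the axis, top 34 mm above the desk
- wheel: the carousel's wheel, a grey disc with white cups and lugs; origin on its vertical axis, on the desk; cup1 and the start tab lie on its -x side. It turns about its axis either way without end; light friction (0.05 N m) stops it as soon as it is not pushed. 240 mm across, its top 50 mm above the desk, with six cups, six rim lugs and one start tab; low centre boss up to 62 mm
- lever (a joint): sprung index lever, rad: 0 raised, 0.25 fully down. About 8 N on its pad presses it; past about 0.17 a detent takes it down and holds it at 0.25, its nose locking the wheel in one of 6 index notches (one per cup). If it stops near 0.12, the nose is on a tooth: the wheel is more than about 6 degrees out. Latched at a wrong notch, it can be lifted by the pad with about 5 N
- pad (a point): centre of the top face of the lever's black rubber pad, where it is pressed: 36 mm wide by 44 mm (away from the wheel), 10 mm thick, 90 degrees clockwise (from above) from the front; 226 mm from the axis and 54 mm above the desk raised, 230 and 35 mm latched; only desk below. Lever bracket and detent post: 142 to 201 mm from the axis, top 42 mm above the desk
- cup1 (a point): centre of the floor of a cup of the wheel, 50 mm above the desk, 90 mm from the axis: round cup 47 mm wide inside, 54 mm outside, wall 18 mm high; empty or holding a jar. The start tab is in line with it: a thin pointed tab, 8 mm wide, sticking out of the rim from 116 to 152 mm from the axis, 40 to 58 mm above the desk
- cup2 (a point): centre of the floor of a cup of the wheel, 50 mm above the desk, 90 mm from the axis: round cup 47 mm wide inside, 54 mm outside, wall 18 mm high; empty or holding a jar. 60 degrees counter-clockwise from cup1, seen from above. Lugs to push the wheel by stand up round the rim midway between neighbouring cups: 14 mm wide, 116 to 140 mm from the axis, 36 to 68 mm above the desk
- cup3 (a point): centre of the floor of a cup of the wheel, 50 mm above the desk, 90 mm from the axis: round cup 47 mm wide inside, 54 mm outside, wall 18 mm high; empty or holding a jar. 120 degrees counter-clockwise from cup1, seen from above
- cup4 (a point): centre of the floor of a cup of the wheel, 50 mm above the desk, 90 mm from the axis: round cup 47 mm wide inside, 54 mm outside, wall 18 mm high; empty or holding a jar. 180 degrees counter-clockwise from cup1, seen from above
- cup5 (a point): centre of the floor of a cup of the wheel, 50 mm above the desk, 90 mm from the axis: round cup 47 mm wide inside, 54 mm outside, wall 18 mm high; empty or holding a jar. 240 degrees counter-clockwise from cup1, seen from above
- cup6 (a point): centre of the floor of a cup of the wheel, 50 mm above the desk, 90 mm from the axis: round cup 47 mm wide inside, 54 mm outside, wall 18 mm high; empty or holding a jar. 300 degrees counter-clockwise from cup1, seen from above
- jar1: squat clear specimen jar, red screw cap, 50 mm tall; body 39 mm across, cap (top 13 mm) 43 mm across; 35 to 70 g; origin at the centre of its underside, z up through the cap. At the start it stands in cup1, if it is there at all
- jar2: squat clear specimen jar, red screw cap, 50 mm tall; body 39 mm across, cap (top 13 mm) 43 mm across; 35 to 70 g; origin at the centre of its underside, z up through the cap. At the start it stands in cup2, if it is there at all
- jar3: squat clear specimen jar, red screw cap, 50 mm tall; body 39 mm across, cap (top 13 mm) 43 mm across; 35 to 70 g; origin at the centre of its underside, z up through the cap. At the start it stands in cup3, if it is there at all
- jar4: squat clear specimen jar, red screw cap, 50 mm tall; body 39 mm across, cap (top 13 mm) 43 mm across; 35 to 70 g; origin at the centre of its underside, z up through the cap. At the start it stands in cup4, if it is there at all
- jar5: squat clear specimen jar, red screw cap, 50 mm tall; body 39 mm across, cap (top 13 mm) 43 mm across; 35 to 70 g; origin at the centre of its underside, z up through the cap. At the start it stands in cup5, if it is there at all
- jar6: squat clear specimen jar, red screw cap, 50 mm tall; body 39 mm across, cap (top 13 mm) 43 mm across; 35 to 70 g; origin at the centre of its underside, z up through the cap. At the start it stands in cup6, if it is there at all
- spare1: squat clear specimen jar, red screw cap, 50 mm tall; body 39 mm across, cap (top 13 mm) 43 mm across; 35 to 70 g; origin at the centre of its underside, z up through the cap. A spare, standing at the start on the white paper mat (320 by 240 mm, 3 mm thick, fixed to the desk), at least 55 mm from centre to centre from the next
- spare2: squat clear specimen jar, red screw cap, 50 mm tall; body 39 mm across, cap (top 13 mm) 43 mm across; 35 to 70 g; origin at the centre of its underside, z up through the cap. A spare, standing at the start on the white paper mat (320 by 240 mm, 3 mm thick, fixed to the desk), at least 55 mm from centre to centre from the next
- spare3: squat clear specimen jar, red screw cap, 50 mm tall; body 39 mm across, cap (top 13 mm) 43 mm across; 35 to 70 g; origin at the centre of its underside, z up through the cap. A spare, standing at the start on the white paper mat (320 by 240 mm, 3 mm thick, fixed to the desk), at least 55 mm from centre to centre from the next
- spare4: squat clear specimen jar, red screw cap, 50 mm tall; body 39 mm across, cap (top 13 mm) 43 mm across; 35 to 70 g; origin at the centre of its underside, z up through the cap. A spare, standing at the start on the white paper mat (320 by 240 mm, 3 mm thick, fixed to the desk), at least 55 mm from centre to centre from the next
- spare5: squat clear specimen jar, red screw cap, 50 mm tall; body 39 mm across, cap (top 13 mm) 43 mm across; 35 to 70 g; origin at the centre of its underside, z up through the cap. A spare, standing at the start on the white paper mat (320 by 240 mm, 3 mm thick, fixed to the desk), at least 55 mm from centre to centre from the next
- spare6: squat clear specimen jar, red screw cap, 50 mm tall; body 39 mm across, cap (top 13 mm) 43 mm across; 35 to 70 g; origin at the centre of its underside, z up through the cap. A spare, standing at the start on the white paper mat (320 by 240 mm, 3 mm thick, fixed to the desk), at least 55 mm from centre to centre from the next
- swab_box: bystander: cardboard box of swabs, 85 by 155 mm, 62 mm tall; origin at the centre of its underside
- tape: bystander: roll of tape lying flat, 90 mm across, 24 mm tall; origin at the centre of its underside
There are look-alikes about, which are no part of the job. What is shaped like the spare2 but yellow is not meant. Leave any black look-alike of the spare5 alone.

How it is judged:
By the outcome, as a careful person would: the job done as asked, in the order asked, and still so for the second after the job is handed in, with the robot touching nothing.
Of jar1, jar2, jar3, jar4, jar5, jar6 only 1 to 3 are there at a start; the rules pass over those that are not, and their reading is None.
At some moment in a run one of spare1, spare2, spare3, spare4, spare5, spare6 may be knocked a few centimetres aside while the robot is not near it.
Once in a run the grip may slacken for a moment while it holds something.
It also fails if it takes over 210 s, if anything falls off the work surface, if the arm or the gripper's body presses on something with over 40 N, if the wrist force passes 120 N, or if a joint passes its speed limit or range.

## Working session

There is one attempt and no reset: what is moved stays moved. The work goes in short steps, each a Python script; the robot and the scene stay as the last script left them, time stands still between calls to the robot, and variables do not carry over. Pictures are saved under pics/ and viewed, at most 14 in all, crops included, and the job is handed in when it is done.

```bash
ls; mkdir -p pics; python3 - <<'E'
from bench import robot
import cv2
o=robot.get_obs();print(o['time_s'],o['position'],o['tcp_rot'])
for n in("scene","top"):
    f=robot.grab_frame(n);cv2.imwrite(f"pics/{n}0.png",f["color"]);print(n,f["mtx"],f["xyz"],f["orientation"])
E
```

```text
pics
0.0 [222.54414369 583.19471383 191.37779802] [[-9.34193542e-01  3.56764917e-01 -1.10482963e-03]
 [ 3.56766429e-01  9.34191808e-01 -1.83870729e-03]
 [ 3.76136533e-04 -2.11187460e-03 -9.99997699e-01]]
scene [[476.39558174   0.         317.31518174]
 [  0.         476.39558174 191.8106385 ]
 [  0.           0.           1.        ]] [1132.24014917 -117.71232959 1112.10612199] [[ 0.06197276  0.86579987 -0.49653798]
 [ 0.99806756 -0.05150119  0.03476727]
 [ 0.0045292  -0.49773308 -0.86731844]]
top [[363.09901349   0.         326.72769663]
 [  0.         363.09901349 202.00929776]
 [  0.           0.           1.        ]] [ 453.59838516  -62.7719299  1109.55893698] [[ 1.76480384e-02 -9.98540595e-01  5.10414192e-02]
 [-9.99843943e-01 -1.76657575e-02  1.03999913e-04]
 [ 7.97837198e-04 -5.10352892e-02 -9.98696532e-01]]
```

View pics/scene0.png

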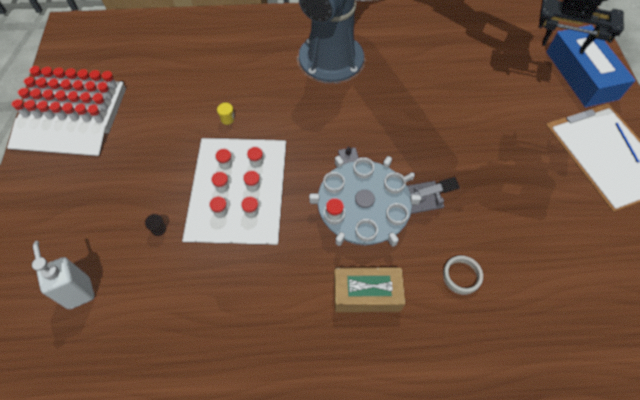

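View pics/top0.png

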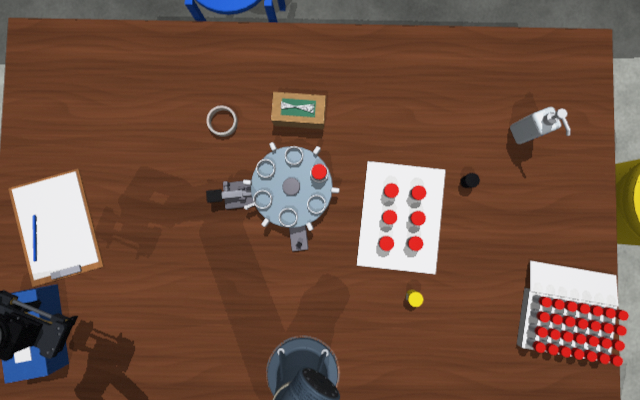

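```bash
cat > h.py <<'E'
from bench import robot
import numpy as np, cv2
def px2w(f,uv,z):
    d=f["orientation"]@np.linalg.inv(f["mtx"])@np.array([uv[0],uv[1],1.]); p=np.array(f["xyz"])
    return p+d*(z-p[2])/d[2]
def w2px(f,P):
    c=np.array(f["orientation"]).T@(np.array(P,float)-f["xyz"]); c=np.array(f["mtx"])@c; return c[:2]/c[2]
def down(a):
    # tool down; y (closing axis) at angle a deg in world, 
    a=np.radians(a); y=np.array([np.cos(a),np.sin(a),0]); z=np.array([0,0,-1.]); return np.column_stack([np.cross(y,z),y,z])
def marks(f,t,land=True):
    r=(robot.landmark_of if land else robot.look_for)(f,t)
    return [(round(d["confidence"],2),np.round(np.array(f["orientation"])@d["centre"]+f["xyz"],1)) for d in r]
E
python3 - <<'E'
from h import *
f=robot.grab_frame("top")
for t in("wheel","home_mark","pad","cup1","cup2","jar1","spare1","swab_box","tape"):
    print(t,marks(f,t)[:8])
W=px2w(f,(291,187),50);print(W,px2w(f,(299,240),30),px2w(f,(215,196),54))
a0=np.degrees(np.arctan2(*robot.get_obs()['tcp_rot'][1::-1,1])) ;print(a0)
for a in(a0,90,0,180,-90):
    print(a,robot.solve_ik([W[0],W[1],400],down(a)))
robot.reach([W[0]-60,W[1],380],down(90))
f=robot.grab_frame("wrist");print(f["xyz"],f["orientation"],w2px(f,W))
cv2.imwrite("pics/w1.png",f["color"])
E
```

```text
wheel [(0.77, array([551.2,  41. ,  -0.9])), (0.15, array([ 395. , -325. ,    0.4]))]
home_mark [(0.67, array([461.8,  24.9,  46.4])), (0.54, array([ 393.5, -324.3,    3.2]))]
pad [(0.77, array([519. , 264. ,  53.3]))]
cup1 [(0.89, array([511.9, 122.9,  50.8])), (0.82, array([587.8, -37.6,  51.4])), (0.73, array([642.7,  34.8,  50.7])), (0.72, array([596.3, 116.7,  51.6])), (0.64, array([459.8,  48.9,  49.4])), (0.57, array([498.5, -30.5,  50.4]))]
cup2 [(0.89, array([511.9, 122.9,  50.8])), (0.82, array([587.8, -37.6,  51.4])), (0.73, array([642.7,  34.8,  50.7])), (0.72, array([596.3, 116.7,  51.6])), (0.64, array([459.8,  48.9,  49.4])), (0.57, array([498.5, -30.5,  50.4]))]
jar1 [(0.75, array([587.1, -37.5,  52.3]))]
spare1 [(0.77, array([ 467.2, -331.7,    0.5])), (0.77, array([ 543.2, -251.8,    5.9])), (0.77, array([ 578.6, -488.4,   -1.1])), (0.75, array([ 5.385e+02, -3.284e+02,  1.000e-01])), (0.74, array([753.3, 262.2,   2.8])), (0.73, array([ 395.4, -323.2,    2.7])), (0.69, array([ 387.7, -237.3,    2.3])), (0.61, array([ 230.7, -325.1,    0.8]))]
swab_box [(0.89, array([
[... 293 characters left out ...]
 263.01729845  54.        ]
69.09744915514173
69.09744915514173 [-7.16946871e+00  1.44591200e+01  7.46380174e+01 -2.54444375e-14
  9.09028626e+01 -7.62669179e+01]
90 [-7.16946871e+00  1.44591200e+01  7.46380174e+01 -2.54444375e-14
  9.09028626e+01 -9.71694687e+01]
0 [-7.16946871e+00  1.44591200e+01  7.46380174e+01 -2.54444375e-14
  9.09028626e+01 -7.16946871e+00]
180 None
-90 [-7.16946871e+00  1.44591200e+01  7.46380174e+01 -2.54444375e-14
  9.09028626e+01  8.28305313e+01]
[424.27609067  43.19142293 571.26711573] [[ 7.04488411e-04  9.70073330e-01  2.42811118e-01]
 [ 9.99998040e-01 -1.13262485e-03  1.62365763e-03]
 [ 1.85008087e-03  2.42809498e-01 -9.70072227e-01]] [316.1760425  194.06082376]
```

View pics/w1.png

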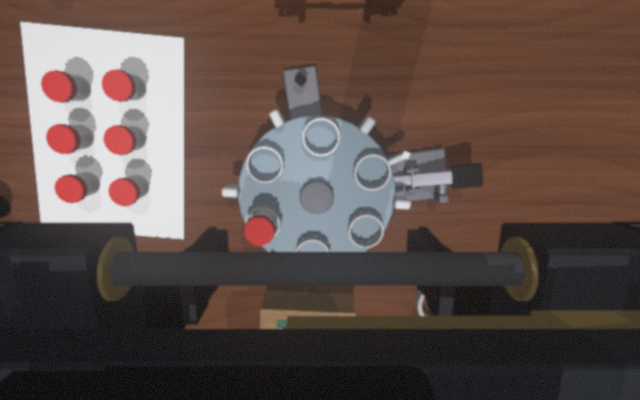

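```bash
cat >> h.py <<'E'
W=np.array([549.7,42.5])
def pol(phi,r,z): return [W[0]+r*np.cos(np.radians(phi)),W[1]+r*np.sin(np.radians(phi)),z]
def tang(phi): return down((phi+90)%180 if (phi+90)%180<=120 else (phi+90)%180-180)
E
python3 - <<'E'
from h import *
L0,L1=265.8,338.7
robot.command_gripper(0.37)
robot.reach(pol(L0,129,150),tang(L0))
print(robot.move_linear(pol(L0,129,54),velocity=60,threshold=10))
for p in np.linspace(L0,L1,13)[1:]:
    robot.move_linear(pol(p,129,54),tang(p),velocity=80)
    print(round(p),np.round(robot.get_obs()['wrist_force'],1))
robot.command_gripper(0.0)
o=robot.get_obs();print(o['opening'],o['wrist_force'],o['position'])
robot.command_gripper(0.37)
robot.move_linear(pol(L1,129,200))
robot.reach([420,-150,380],down(90))
f=robot.grab_frame("top");cv2.imwrite("pics/t2.png",cv2.resize(f["color"][90:280,170:370],None,fx=3,fy=3,interpolation=cv2.INTER_CUBIC))
for t in("cup1","pad","wheel"):print(t,marks(f,t))
print(robot.get_obs()['time_s'])
E
```

```text
False
272 [ 0.5  1.  -0.4]
278 [0.2 0.9 0.7]
284 [-0.6  0.4  0.4]
290 [-0.4 -0.2 -0.6]
296 [-0.1  0.6 -0.5]
302 [-0.3 -0.3 -0.5]
308 [-0.6 -0.7 -0.2]
314 [-0.   0.2 -0.2]
320 [-0.6  0.   0.6]
327 [-0.1 -0.2 -0.8]
333 [ 0.3  0.3 -0.5]
339 [-0.3 -0.5 -0. ]
0.002952303449291421 [0.07999592 0.76560311 0.66595059] [669.9179017   -4.31551827  54.00481865]
cup1 [(0.98, array([461.5,  46.3,  48.6])), (0.97, array([600.8, 116.7,  49.2])), (0.81, array([501.3, -31.2,  50.4])), (0.81, array([642.6,  34.9,  48.3])), (0.63, array([510. , 124.8,  51.9])), (0.58, array([586.7, -37.1,  50.8]))]
pad [(0.9, array([519.7, 264.5,  48.8]))]
wheel []
15.2417
```

View pics/t2.png

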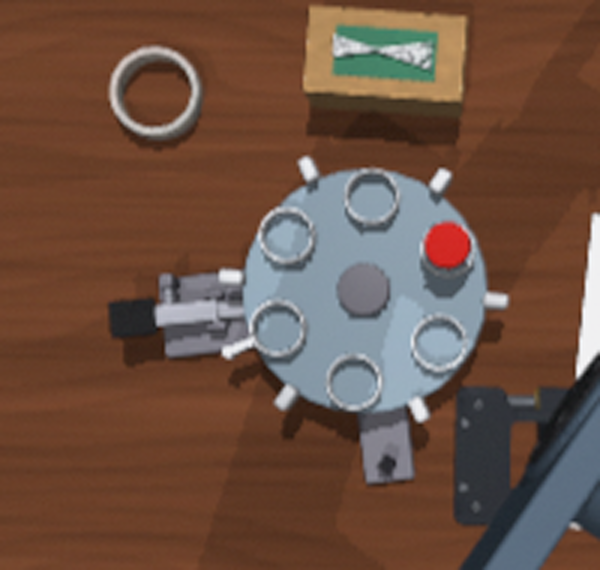

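```bash
python3 - <<'E'
from h import *
L0=265.7
print(robot.get_obs()['opening'])
robot.reach(pol(L0,129,150),tang(L0))
print(robot.move_linear(pol(L0,129,54),velocity=60,threshold=10))
o=robot.get_obs();print(o['opening'],o['position'],o['tcp_rot'])
f=robot.grab_frame("scene");u,v=w2px(f,pol(L0,129,60)).astype(int);print(u,v)
a=cv2.resize(f["color"][v-60:v+60,u-70:u+90],None,fx=3.5,fy=3.5,interpolation=cv2.INTER_CUBIC)
cv2.imwrite("pics/s3.png",a)
E
```

```text
0.3720845558418728
False
0.37088972641882706 [540.30095302 -86.22336195  54.34809712] [[ 7.49120171e-02  9.97189889e-01  7.17824150e-04]
 [ 9.97190120e-01 -7.49118262e-02 -2.89347454e-04]
 [-2.34760838e-04  7.37482752e-04 -9.99999701e-01]]
313 195
```

View pics/s3.png

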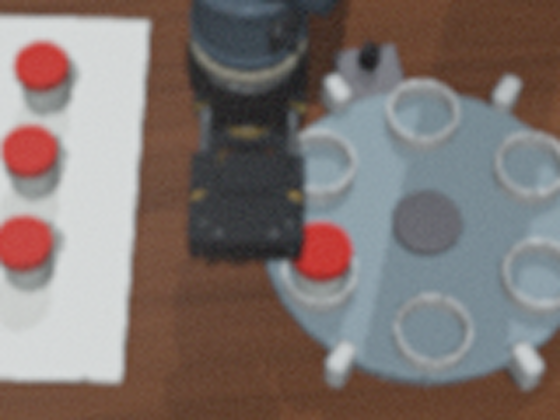

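```bash
python3 - <<'E'
from h import *
L0=265.7
robot.move_linear(pol(L0,134,54),velocity=60)
print(robot.move_linear(pol(L0,134,43),velocity=40,threshold=10))
robot.command_gripper(0.0)
o=robot.get_obs();print(o['opening'],o['wrist_force'],o['gripper_force'],o['position'])
f=robot.grab_frame("wrist");cv2.imwrite("pics/w4.png",f["color"]);print(w2px(f,pol(L0,128,68)),w2px(f,[*W,50]))
E
```

```text
False
0.007914653603206721 [ 1.34220678  0.00219116 -0.34918245] 0.0 [539.64437805 -91.11476356  42.99817101]
[316.12149853 233.69251935] [315.64277018 -43.35318723]
```

View pics/w4.png

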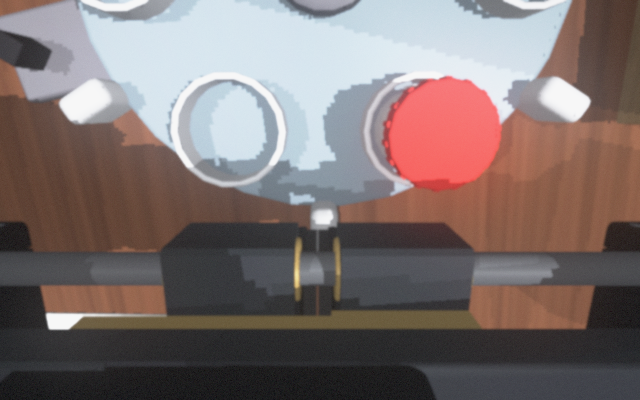

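```bash
python3 - <<'E'
from h import *
f=robot.grab_frame("wrist");o=robot.get_obs();p=o['position'];R=np.array(o['tcp_rot'])
for dz in(0,20,40):
  print(dz,[np.round(w2px(f,p-R[:,2]*dz+R[:,0]*a+R[:,1]*b)) for a in(9.5,-9.5) for b in (15,-15)])
u0=f["color"]
for q in np.linspace(265.7,285.7,5):
    robot.move_linear(pol(q,134,43),tang(q),velocity=40); print(np.round(robot.get_obs()['wrist_force'],2),robot.get_obs()['opening'])
f=robot.grab_frame("wrist")
cv2.imwrite("pics/w5.png",np.vstack([cv2.resize(u0[150:330,160:480],None,fx=1.6,fy=1.6),cv2.resize(f["color"][150:330,160:480],None,fx=1.6,fy=1.6)]))
print(marks(robot.grab_frame("top"),"cup1"),marks(f,"cup1"))
E
```

```text
0 [array([343., 213.]), array([290., 213.]), array([342., 244.]), array([290., 244.])]
20 [array([346., 224.]), array([287., 224.]), array([345., 258.]), array([287., 259.])]
40 [array([349., 238.]), array([283., 238.]), array([348., 276.]), array([284., 276.])]
[0.23 0.35 0.38] 0.007589112676230417
[-0.29 -0.44  0.16] 0.006436727401662026
[-0.82  0.82  0.49] 0.008344638569181934
[-0.17  0.37 -0.03] 0.004969787058643336
[-0.3   0.65 -0.05] 0.005910799880482072
[(0.74, array([644.2,  35.5,  54.8])), (0.59, array([513.8, 121.1,  53.3])), (0.57, array([597.5, 119.5,  52.1]))] [(0.82, array([642.7,  32.7,  46.9]))]
```

View pics/w5.png

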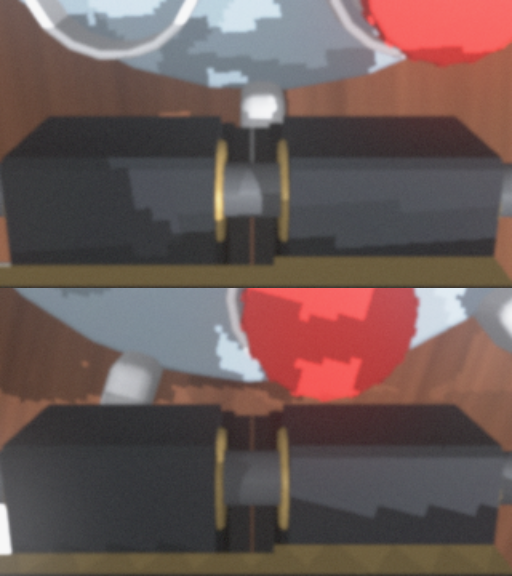

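```bash
python3 - <<'E'
from h import *
f=robot.grab_frame("wrist");print(f["mtx"][0,0],f["mtx"][:2,2])
robot.move_linear(pol(270,160,43),tang(270),velocity=80)
print(robot.move_linear(pol(270,160,3),velocity=20,threshold=5)); o=robot.get_obs();print(o['position'],o['wrist_force'])
robot.move_linear(pol(270,160,90),velocity=100)
# touch disc top between boss and rim? touch lug top
robot.move_linear(pol(265.7,128,90),tang(265.7),velocity=80)
print(robot.move_linear(pol(265.7,128,45),velocity=20,threshold=4)); o=robot.get_obs();print(o['position'],o['wrist_force'])
robot.move_linear(pol(265.7,128,90),velocity=100)
robot.move_linear(pol(265.7,105,90),velocity=80)
print(robot.move_linear(pol(265.7,105,45),velocity=20,threshold=4)); o=robot.get_obs();print(o['position'],o['wrist_force'])
robot.move_linear(pol(265.7,105,90),velocity=100)
E
```

```text
354.23827818492566 [317.07648927 197.17124075]
False
[ 549.76338311 -117.52613526    3.09208829] [ 0.71955899 -0.65995178  0.55847416]
False
[540.17390561 -85.15279698  45.08336305] [ 0.66744076 -0.45957057  0.03499039]
False
[541.87000668 -62.21849367  45.0720043 ] [-0.05830691 -0.55161091  0.14640466]
```

```bash
python3 - <<'E'
from h import *
robot.move_linear(pol(270,165,60),tang(270),velocity=100)
print(robot.move_linear(pol(270,165,-45),velocity=20,threshold=4)); o=robot.get_obs();print(o['position'],o['wrist_force'],o['time_s'])
f=robot.grab_frame("scene");u,v=w2px(f,pol(270,165,40)).astype(int)
cv2.imwrite("pics/s6.png",cv2.resize(f["color"][v-60:v+60,u-60:u+100],None,fx=3.5,fy=3.5,interpolation=cv2.INTER_CUBIC))
robot.move_linear(pol(270,165,90),velocity=100)
E
```

```text
True
[ 549.73747638 -122.51118424  -29.74601303] [0.09603115 0.76020182 3.78234569] 38.1583
```

View pics/s6.png

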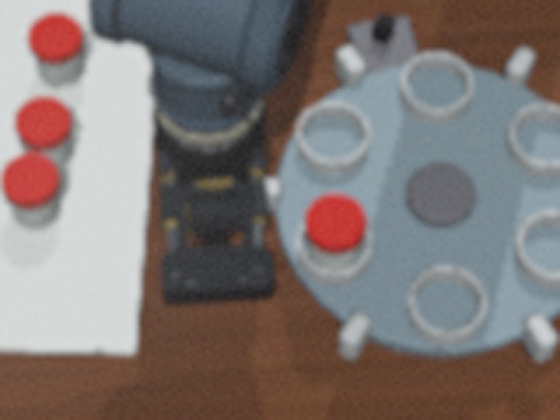

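```bash
cat >> h.py <<'E'
DZ=-29.5   # fingertips are ~29.5 mm short of the reported TCP: command z+DZ
E
python3 - <<'E'
from h import *
L0,L1=145.7,218.7; z=57+DZ
T=lambda p:down(p-90)
robot.command_gripper(0.37)
robot.reach(pol(L0,129,110),T(L0))
print(robot.move_linear(pol(L0,129,z),velocity=60,threshold=6))
for p in np.linspace(L0,L1,13)[1:]:
    robot.move_linear(pol(p,129,z),T(p),velocity=80)
    F=robot.get_obs()['wrist_force']
    if np.linalg.norm(F)>2: print(round(p),np.round(F,1))
robot.command_gripper(0.0)
o=robot.get_obs();print(o['opening'],o['wrist_force'],o['position'])
robot.command_gripper(0.37)
robot.move_linear(pol(L1,129,150))
robot.reach([420,-190,330],down(90))
f=robot.grab_frame("top");cv2.imwrite("pics/t7.png",cv2.resize(f["color"][130:290,190:450],None,fx=3,fy=3,interpolation=cv2.INTER_CUBIC))
for t in("cup1","jar1","pad","wheel"):print(t,marks(f,t))
print(robot.get_obs()['time_s'])
E
```

```text
False
0.15666618659800743 [ 0.67173006 -1.44864669  0.71968286] [449.04365785 -38.2178969   27.5166552 ]
cup1 [(0.97, array([640.8,  55.1,  50.9])), (0.95, array([516.2, -41.8,  50.7])), (0.89, array([464.8,  29. ,  51.2])), (0.62, array([588.5, 125.7,  53.5])), (0.58, array([496.6, 113.6,  52.9])), (0.56, array([606.7, -30.5,  50.4]))]
jar1 [(0.74, array([640.9,  51.5,  50.5]))]
pad [(0.87, array([523.9, 264.6,  53.3]))]
wheel [(0.72, array([785.2,  24.7,  -1.5]))]
50.15
```

View pics/t7.png

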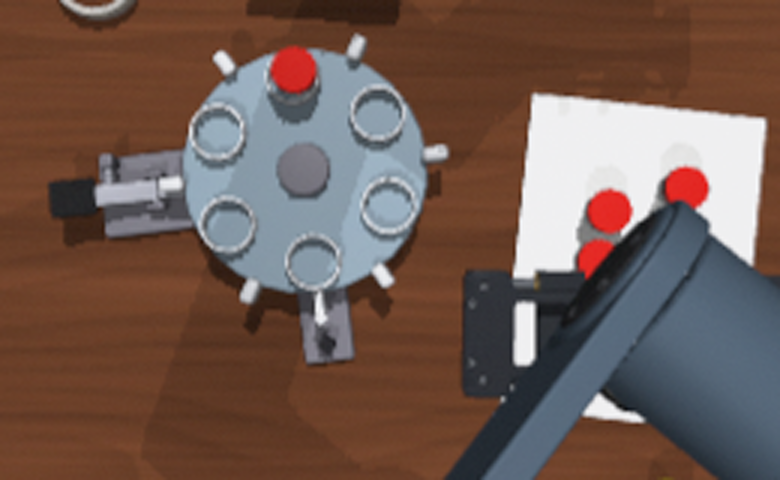

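```bash
python3 - <<'E'
from h import *
robot.command_gripper(0.0)
A=98;R=down(8)
robot.reach(pol(A,227,110),R)
robot.move_linear(pol(A,227,70+DZ),velocity=100)
print(robot.move_linear(pol(A,229,32+DZ),velocity=40,threshold=22)); o=robot.get_obs();print(o['position'],o['wrist_force'])
robot.dwell(0.2);print(robot.get_obs()['wrist_force'])
robot.move_linear(pol(A,229,110),velocity=150)
robot.command_gripper(1.0)
robot.reach([500,200,330],down(90))
f=robot.grab_frame("top")
for t in("pad","cup1","spare1"):print(t,marks(f,t))
cv2.imwrite("pics/t8.png",cv2.resize(f["color"][130:310,190:490],None,fx=2.6,fy=2.6,interpolation=cv2.INTER_CUBIC))
print(robot.get_obs()['time_s'])
E
```

```text
False
[517.48210469 269.16436187   3.99700569] [-3.81973809 -0.97631898 14.88683785]
[-3.90232744 -0.80876627 13.32691759]
pad []
cup1 [(0.92, array([637.1,  54.3,  51.4])), (0.75, array([461.9,  26.1,  50.5])), (0.72, array([492.2, 113.2,  49.8])), (0.69, array([585.3, 128.4,  54.7])), (0.66, array([516.2, -42.2,  50.6])), (0.65, array([605.7, -28.3,  50.8]))]
spare1 [(0.78, array([ 578.5, -486.2,    2.8])), (0.76, array([ 467.5, -327. ,    1. ])), (0.74, array([ 538.1, -328.7,    3. ])), (0.72, array([ 389.7, -235.7,    4.7])), (0.68, array([ 392.6, -322.6,    2.4])), (0.62, array([ 519.5, -259.3,    6.5])), (0.44, array([ 470.6, -244.8,    4.5]))]
59.1417
```

View pics/t8.png

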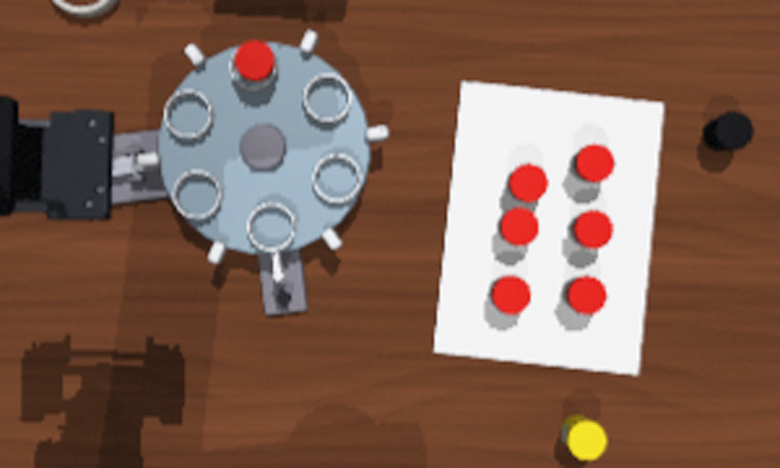

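```bash
cat >> h.py <<'E'
W=np.array([550.2,42.1]); PHI=188.5; H=24
def caps(f):
    hsv=cv2.cvtColor(f["color"],cv2.COLOR_BGR2HSV)
    m=(((hsv[...,0]<8)|(hsv[...,0]>172))&(hsv[...,1]>150)&(hsv[...,2]>110)).astype(np.uint8)
    n,l,s,c=cv2.connectedComponentsWithStats(m)
    return [c[i] for i in range(1,n) if s[i,4]>60]
def spares(f):
    P=[px2w(f,c,51)[:2] for c in caps(f)]   # visible cap incl. a bit of its side
    return [p for p in P if 340<p[0]<620 and -390<p[1]<-180]
def pick_place(target,phi):
    """pick spare nearest target, put in cup at angle phi"""
    f=robot.grab_frame("top"); S=spares(f); S.sort(key=lambda p:np.hypot(*(p-target))); p=S[0]
    if np.hypot(*(p-target))>25: print("no spare there",S); return False
    c=np.array(pol(phi,90,0)[:2]); best=None
    for a in range(-60,150,5):
        y=np.array([np.cos(np.radians(a)),np.sin(np.radians(a))]); x=np.array([y[1],-y[0]])
        cl=99
        for q in S[1:]:
            d=q-p; u,v=abs(d@y),abs(d@x)
            cl=min(cl,np.hypot(max(29-u,u-46,0) if u<29 else max(u-46,0),max(v-10,0))-22)
        if robot.solve_ik([*p,60],down(a)) is None or robot.solve_ik([*c,60],down(a)) is None: continue
        if best is None or min(cl,15)-abs(a-60)*.01>best[0]: best=(min(cl,15)-abs(a-60)*.01,a)
    a=best[1];R=down(a);print("spare",np.round(p,1),"a",a,"clear",round(best[0],1))
    robot.command_gripper(0.66)
    robot.reach([*p,125+DZ],R)
    if robot.move_linear([*p,3+H+DZ],velocity=110,threshold=8): print("contact on the way down",robot.get_obs()['position']); return False
    robot.command_gripper(0.3)
    robot.move_linear([*p,112+H+DZ],velocity=150)
    o=robot.get_obs(); print("held",round(o['opening'],3),np.round(o['gripper_force'],1))
    if o['opening']<0.42: return False
    robot.move_linear([*c,112+H+DZ],R,velocity=220)
    o=robot.get_obs(); print("over cup",round(o['opening'],3),np.round(o['gripper_force'],1))
    if o['opening']<0.42: return False
    robot.move_linear([*c,72+H+DZ],velocity=120)
    t=robot.move_linear([*c,50+H+DZ],velocity=40,threshold=5)
    o=robot.get_obs(); z=o['position'][2]-H-DZ; print("stopped",t,"underside z",round(z,1),np.round(o['wrist_force'],1),round(o['opening'],3))
    if z>57: print("NOT SEATED"); return False
    robot.command_gripper(0.66)
    robot.move_linear([*c,135+DZ],velocity=150)
    print("t",robot.get_obs()['time_s']); return True
E
python3 - <<'E'
from h import *
f=robot.grab_frame("top");print(np.round(spares(f),1))
pick_place(np.array([467.5,-327]),308.5)
f=robot.grab_frame("top");print(marks(f,"pad"))
P=[np.round(px2w(f,c,98)[:2],1) for c in caps(f)];print(P,pol(308.5,90,0),pol(8.5,90,0))
cv2.imwrite("pics/t9.png",cv2.resize(f["color"][130:310,190:490],None,fx=2.6,fy=2.6,interpolation=cv2.INTER_CUBIC))
E
```

```text
[[ 540.6 -329.6]
 [ 516.5 -255. ]
 [ 468.5 -245.6]
 [ 466.2 -327.9]
 [ 391.4 -236.7]
 [ 392.9 -321.4]]
spare [ 466.2 -327.9] a 60 clear 15.0
held 0.481 30.0
over cup 0.478 30.0
stopped True underside z 50.6 [0.  0.9 4.7] 0.482
t 68.3417
[(0.73, array([523.6, 269.5,  33.2]))]
[array([ 536.7, -317.7]), array([ 513.8, -246.6]), array([ 467.7, -237.4]), array([ 394.1, -229. ]), array([ 395.6, -309.9]), array([ 241.2, -672.5]), array([ 235.4, -707.1]), array([ 230.7, -742. ]), array([ 225.2, -776.9]), array([ 219.8, -812.1]), array([ 214.4, -847.5]), array([ 208.7, -881.1]), array([ 200.7, -666.3]), array([ 195. , -700.6]), array([ 189.6, -736.1]), array([ 184.4, -770.9]), array([ 179.1, -805.9]), array([ 173.7, -841.4]), array([ 168.1, -874.8]), array([ 159.4, -660. ]), array([ 154.2, -694.3]), array([ 148.6, -730. ]), array([ 143.1, -765. ]), array([ 138.3, -800. ]), array([ 133. , -834.7]), array([ 117.9, -653.1]), array([ 127., -869.]), array([ 112.5, -688.4]), array([ 106.8, -723.4]), array([ 101.5, -758.6]), array([  96.6, -793.8]), array([  90.9, -828.8]), array([  85.8, -862.8])] [np.float64(606.2263172973858), np.float64(-28.334734116717264), 0] [np.float64(639.2114277025726), np.float64(55.40284700166496), 0]
```

View pics/t9.png

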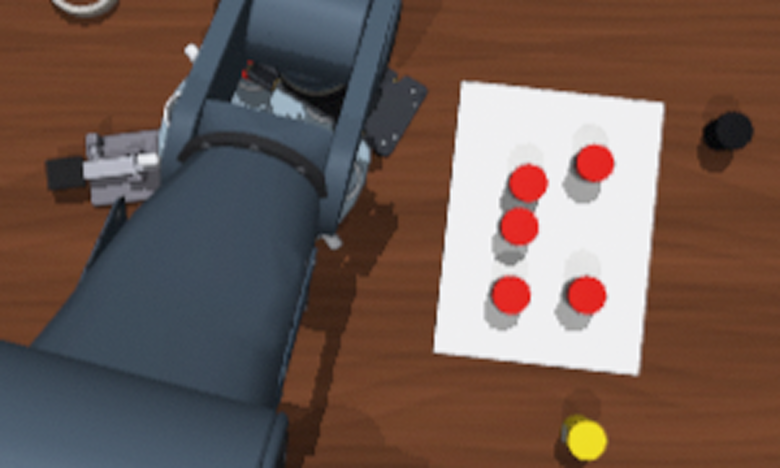

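```bash
python3 - <<'E'
from h import *
for t,phi in(((540.6,-329.6),248.5),((392.9,-321.4),68.5)):
    if not pick_place(np.array(t),phi): break
robot.reach([400,-130,250],down(60))
f=robot.grab_frame("top")
P=[np.round(px2w(f,c,98)[:2],1) for c in caps(f)];print([p for p in P if p[1]>-150],[np.round(pol(a,90,0)[:2],1) for a in(308.5,8.5,248.5,68.5)])
E
```

```text
spare [ 540.6 -329.6] a 60 clear 15.0
held 0.485 30.0
over cup 0.48 30.0
stopped True underside z 50.6 [-0.  -0.3  4.3] 0.484
t 75.9167
spare [ 392.9 -321.4] a 60 clear 15.0
held 0.479 30.0
over cup 0.483 30.0
stopped True underside z 50.5 [-0.2 -0.4  4. ] 0.486
t 84.2833
[array([642.4,  50.3]), array([605.9, -28.9]), array([583.5, 125.6]), array([517.1, -41.9])] [array([606.2, -28.3]), array([639.2,  55.4]), array([517.2, -41.6]), array([583.2, 125.8])]
```

```bash
python3 - <<'E'
from h import *
for t,phi in(((391.4,-236.7),128.5),((468.5,-245.6),188.5)):
    if not pick_place(np.array(t),phi): break
robot.command_gripper(1.0) if robot.get_obs()['position'][2]>90 else 0
robot.reach([420,-190,330],down(60))
f=robot.grab_frame("top")
P=[np.round(px2w(f,c,98)[:2],1) for c in caps(f)];print([p for p in P if p[1]>-150],[np.round(pol(a,90,0)[:2],1) for a in(8.5,68.5,128.5,188.5,248.5,308.5)])
print(marks(f,"pad"),marks(f,"swab_box")[:1],marks(f,"tape")[:1])
cv2.imwrite("pics/t10.png",cv2.resize(f["color"][80:290,180:450],None,fx=2.8,fy=2.8,interpolation=cv2.INTER_CUBIC))
E
```

```text
no spare there [array([ 468.3610139 , -245.51103208]), array([ 516.53845465, -255.24150749])]
[array([642.4,  50.3]), array([605.9, -28.9]), array([583.5, 125.8]), array([517.1, -41.9])] [array([639.2,  55.4]), array([583.2, 125.8]), array([494.2, 112.5]), array([461.2,  28.8]), array([517.2, -41.6]), array([606.2, -28.3])]
[(0.56, array([520.9, 271.9,  36.2]))] [(0.85, array([783.1,  23.1,   1.7]))] [(0.58, array([752. , 262.6,   2.3]))]
```

View pics/t10.png

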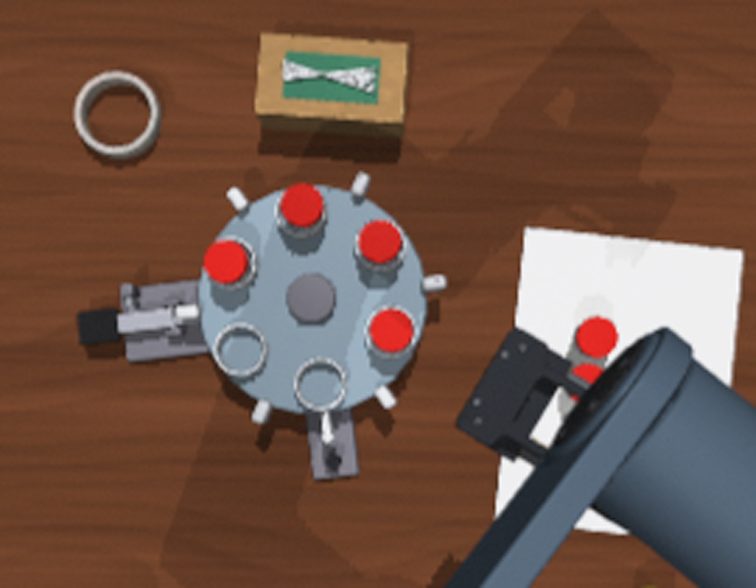

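The spare was only hidden by the arm at (400,-130). I'll move away before looking and carry on: the front cup (cup1, 320,385) and the one at (240,350) are still empty, the lever is down and the tab is aligned.

```bash
python3 - <<'E'
from h import *
robot.reach(pol(128.5,90,200),down(60))
for t,phi in(((391.4,-236.7),128.5),((468.5,-245.6),188.5)):
    if not pick_place(np.array(t),phi): break
p=robot.get_obs()['position']
if p[2]>90: robot.move_linear([p[0],p[1],300]); robot.command_gripper(1.0)
robot.reach([420,-190,330],down(60))
f=robot.grab_frame("top")
P=[np.round(px2w(f,c,98)[:2],1) for c in caps(f)];print([p for p in P if p[1]>-150],[np.round(pol(a,90,0)[:2],1) for a in(8.5,68.5,128.5,188.5,248.5,308.5)])
print(marks(f,"pad"),marks(f,"swab_box")[:1],marks(f,"tape")[:1],robot.get_obs()['time_s'])
cv2.imwrite("pics/t11.png",cv2.resize(f["color"][80:290,180:450],None,fx=2.8,fy=2.8,interpolation=cv2.INTER_CUBIC))
E
```

```text
spare [ 391.4 -236.7] a 60 clear 15.0
held 0.484 30.0
over cup 0.485 30.0
stopped True underside z 50.4 [0.7 0.2 4.5] 0.481
t 97.125
spare [ 468.4 -245.5] a 60 clear 15.0
held 0.48 30.0
over cup 0.483 30.0
stopped True underside z 50.4 [-1.5 -0.2  4.4] 0.484
t 104.7167
[array([642.2,  50.3]), array([605.6, -29.1]), array([583.7, 125.7]), array([516.9, -41.9]), array([494.1, 112. ]), array([461.1,  28.3])] [array([639.2,  55.4]), array([583.2, 125.8]), array([494.2, 112.5]), array([461.2,  28.8]), array([517.2, -41.6]), array([606.2, -28.3])]
[(0.53, array([521. , 268.2,  34. ]))] [(0.89, array([784.8,  24.8,   0. ]))] [(0.7, array([752.8, 262.8,  -0.8]))] 108.075
```

View pics/t11.png

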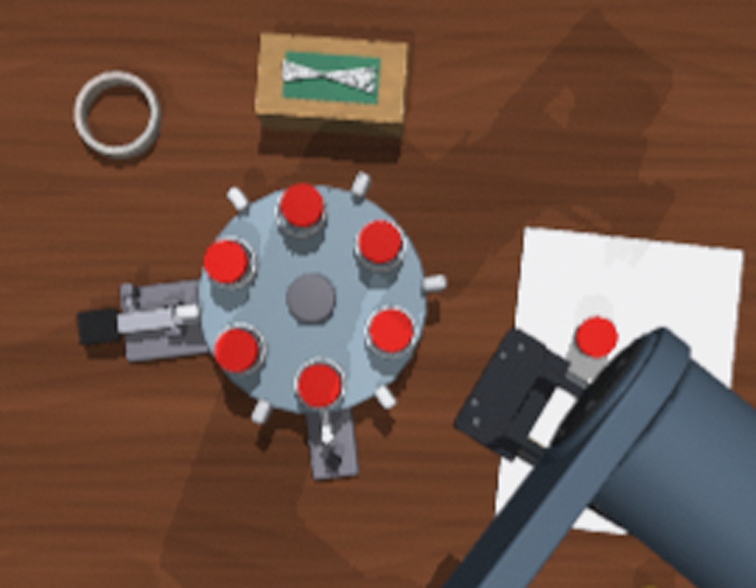

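All six cups hold one jar, the tab is at the pointer, the pad stands at the latched height (34 mm) and nothing else has moved.

```bash
python3 -c "
from bench import robot
print(robot.finish_job())"
```

```text
the job is handed in; nothing more can be done
None
```

The job is handed in: the start tab points at the pointer, the lever is latched down, and each of the six cups holds one standing jar, with the sixth spare left on the mat.

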